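# Set the wheel hub's axle nut

## Robot

A 6-joint arm with a two-finger parallel gripper is mounted at the origin on the work surface. World frame = base frame: x ahead of the robot, y to its left, z up, the work surface at z = 0. Lengths are in m, angles in rad, forces in N, time in s.
With the tool pointing down it reaches from about 0.425 to 0.95 m from the base axis. Payload 14.7 kg.
Tool frame: the origin (TCP) lies on the centre line of the jaws, within the pads' length; the fingertips stand 25 mm ahead of it and the grasp point (between the pads) lies 6 mm ahead of it; z points along the fingers, y is the line along which they close (so a half turn about z gives the same grasp; the last joint's range is limited). The gripper opens to 85 mm and grips with 20 to 120 N. Pads are 22 mm wide; open, the fingers measure 114 mm over their backs; the gripper's body (76 mm by 85 mm) begins 54 mm behind the grasp point. The pads swing forward as they close: fully open they stand 13 mm farther back than shut.
Start: joints at [1.071, 0.48, 1.596, -0, 1.065, -0.047], TCP at [0.284, 0.585, 0.222] pointing down, gripper open.
Joint ranges: [-2.75, 2.75], [-0.82, 2.05], [0.23, 2.67], [-1.56, 4.7], [0.09, 2.69], [-2.92, 2.92]. Speed limits (rad/s): [1.89, 1.89, 2.39, 3.01, 3.01, 3.01].

## Interface

Orientations are given as a rotation vector (axis times angle).
In Python, from cell import status, imaging, finish_job gives the robot as it stands.
- The arm moves only by the tool move_arm, never from a script. Its argument "targets" is a list of rows, each an object with "hand": the opening, from 0 (shut) to 1 (fully open); "translation": the shift along the tool's x, y, z in mm, a list of three; "rotation": the turn, a rotation vector about the tool's x, y, z in degrees, a list of three. In form: [{"hand": hand, "translation": [tx, ty, tz], "rotation": [ax, ay, az]}, ...]. A call has 1 to 20 rows; each row is the pose to reach, as a shift and turn from the pose commanded when the call began, along the tool's axes at that moment; what a row does not reach only later rows make up. A row lasts 1/12 s, in which the tool goes at most 41.7 mm and 7.16 degrees, less where a joint would pass 70% of its speed; a pose out of reach is approached as far as the arm can. A call with a gripper value outside its range is refused whole. The fingers move at their own pace and stop on an object; "squeeze" is the grip in N (left out, the last holds). Time passes only in rows, so rows that repeat a pose let the fingers close. It gives the time, the measured TCP pose, the force, the opening and the grip force at its end, in the units of the state.
- status.sense(): the state, without advancing time (a new reading comes with each control period).
- imaging.grab_frame(name): name is "scene" or "top"; returns (picture, depth): 480x640x3 uint8, red, green, blue; 480x640 float32, m along the optical axis (not along the pixel's ray), 0 where there is no reading.
- imaging.get_calibration(name): a dict with "intrinsics" (3x3 intrinsics, pixels), "R" (3x3) and "t" (3): a world point X has camera coordinates R X + t. Camera axes: x right, y down, z forward; pixel columns grow to the right and rows downward; lengths in m; the calibration is good to about 2 mm. A picture is of the moment at which its call begins. get_calibration takes no time and is no camera call.
- finish_job(): hands the job in; it is judged then, once.
The state is a dict: "clock": time; "joint_positions": joint angles; "qd": joint speeds; "tau": joint torques, N m; "tool_pos": TCP position; "tool_rot": TCP orientation; "force": force on the tool from outside, world axes, zero at the start; "torque": the same for the moment, N m; "gripper_width": finger opening in m; "grip_force": force on a finger pad.
Only numpy, scipy, OpenCV 4.12 (cv2) and the standard library are available. Lean on these libraries where they do the work, as an engineer would, in place of code of your own. Each camera call takes 0.05 s, during which the arm holds its last target. There are 200 camera calls.

## Task

On the bench plate, find the axle that carries the wheel hub, the part with the five upright lug studs, and thread the knurled nut above it down (clockwise) until it bottoms out, then back it off a quarter turn. Finish gripping that nut, holding it still a quarter turn off the bottom so that the lock pin can be put in; leave the nut over the plain pulley and everything else on the bench alone.

Things in the scene. Friction and masses are not known exactly. Their poses are not given: they have to be found in the camera images.
- fixture: fixed steel plate 120 x 310 x 20 mm on the bench with two upright stub axles; origin at the centre of its underside, z up, its y axis runs along the plate towards the left axle (yaw within 0.45 rad of the world's)
- hub: wheel hub, dark steel, standing on one of the two axles (which one varies): a 110 mm round flange 12 mm thick with five upright 12 mm lug studs at 42 mm radius (stud tops 36 mm above its underside) and a 48 mm boss up to 50 mm. Origin: centre of its underside, on the axle's axis, about 30 mm above the bench. 0.8 kg, free to spin
- pulley: plain V-groove belt pulley without studs, 100 mm across, rim 30 mm high, 48 mm boss up to 50 mm, on the other axle. Origin: centre of its underside
- axle_left (a point): foot of the left axle, on its axis at the plate's top, 20 mm above the bench, 85 mm from the plate's centre towards +y of the plate
- nut_left (a joint): angle of the round knurled nut on the left axle, in rad, above its bottom: 0 = bottomed out on the boss (hard stop), growing as it is unscrewed (counter-clockwise seen from above, ordinary right-hand thread), at most 6; it starts between 1.6 and 3.8, already on the thread. It rises 3 mm a turn and needs about 0.08 N m to turn; it stays where it is left
- nut_left_grip (a point): point on the axis of the left nut at the height to grip. Nut: plain knurled steel, 38 mm in diameter, 34 mm high, straight sides; this point is 21 mm above its underside, 13 mm below its top, 101 mm above the bench when bottomed. The axle's thread, 20 mm thick, stands 14 mm above the bottomed nut. Boss below: 48 mm across; lug studs end 14 mm below the nut. Turns with the nut, x towards its rib
- nut_left_rib (a point): top of the small raised radial rib (10 x 5 mm, 4 mm high) on the top of the left nut, 16 mm off the axis: shows how the nut has turned
- axle_right (a point): foot of the right axle, on its axis at the plate's top, 20 mm above the bench, 85 mm from the plate's centre towards -y of the plate
- nut_right (a joint): angle of the round knurled nut on the right axle, in rad, above its bottom: 0 = bottomed out on the boss (hard stop), growing as it is unscrewed (counter-clockwise seen from above, ordinary right-hand thread), at most 6; it starts between 1.6 and 3.8, already on the thread. It rises 3 mm a turn and needs about 0.08 N m to turn; it stays where it is left
- nut_right_grip (a point): point on the axis of the right nut at the height to grip. Nut: plain knurled steel, 38 mm in diameter, 34 mm high, straight sides; this point is 21 mm above its underside, 13 mm below its top, 101 mm above the bench when bottomed. The axle's thread, 20 mm thick, stands 14 mm above the bottomed nut. Boss below: 48 mm across; lug studs end 14 mm below the nut. Turns with the nut, x towards its rib
- nut_right_rib (a point): top of the small raised radial rib (10 x 5 mm, 4 mm high) on the top of the right nut, 16 mm off the axis: shows how the nut has turned
- spare_nut: loose plain steel ring nut, 32 across, 18 high, lying on the plate between the axles; bystander, origin under its centre
- wrench: open-ended wrench lying on the bench near the plate; bystander, origin at the middle of its underside
- disc: flat brown grinding disc, 114 across, 6 thick, lying on the bench; bystander
- hammer: hammer lying on the bench; bystander
- can: closed upright spray-can-sized metal can, 66 across, 110 high; bystander
- magnet: flat red welding magnet, 16 thick; bystander

How it is judged:
On the way:
1. the nut over the hub is threaded down until it bottoms out (((horizontal distance between hub and axle_left below 0.03 m and value of joint nut_left below 0.08 rad) or (horizontal distance between hub and axle_right below 0.03 m and value of joint nut_right below 0.08 rad))), for 0.2 s.
At the end, for the whole second after the job is handed in: After bottoming out (within 0.08 rad of the stop for 0.2 s), the nut over the hub is 1.57 rad (within 0.26) off its stop and still; the fingers grip it with over 4 N, grasp point within 25 mm of its grip point; the rib of the other nut is within 6 mm of its start (((horizontal distance between hub and axle_left below 0.03 m and value of joint nut_left between 1.3108 and 1.8308 rad and velocity of joint nut_left between -0.1 and 0.1 rad/s and contact force between the fingers and nut_left_c0 above 4 N and distance between the grasp point and nut_left_grip below 0.025 m and distance of nut_right_rib from where it was at the start of the episode below 0.006 m) or (horizontal distance between hub and axle_right below 0.03 m and value of joint nut_right between 1.3108 and 1.8308 rad and velocity of joint nut_right between -0.1 and 0.1 rad/s and contact force between the fingers and nut_right_c0 above 4 N and distance between the grasp point and nut_right_grip below 0.025 m and distance of nut_left_rib from where it was at the start of the episode below 0.006 m))); the arm keeps its last pose, push and grip.
It fails at once if the nut over the pulley is turned (its rib moves more than 6 mm) ((horizontal distance between hub and axle_left below 0.03 m and distance of nut_right_rib from where it was at the start of the episode above 0.006 m) or (horizontal distance between hub and axle_right below 0.03 m and distance of nut_left_rib from where it was at the start of the episode above 0.006 m)).
It fails at once if something else on the bench is pushed more than 40 mm (distance of any of spare_nut, wrench, disc, hammer, can, magnet from where it was at the start of the episode above 0.04 m).
It also fails if it takes over 58 s, if anything falls off the work surface, if the arm or the gripper's body presses on something with over 40 N, if the wrist force passes 120 N, or if a joint passes its speed limit or range.

## Working session

There is one attempt and no reset: what is moved stays moved. The work goes in short steps, Python scripts to look and compute and a tool call to move; the robot and the scene stay as the last step left them, time stands still between calls to the robot, and variables do not carry over. Pictures are saved under pics/ and viewed, at most 10 in all, crops included, and the job is handed in when it is done.

Besides the shell and the picture viewer there is one more tool, called after ">>>" in YAML: its name, and indented under it one key for each argument. move_arm: Moves the arm, as the interface text tells. Its arguments: {"type":"object","properties":{"targets":{"type":"array"},"squeeze":{"type":"number"}},"required":["targets"]}

```bash
mkdir -p pics
python3 - <<'E'
from cell import status, imaging
import cv2, numpy as np
s=status.sense();print({k:np.round(v,3) for k,v in s.items()})
for n in("top","scene"):
    p,d=imaging.grab_frame(n);np.savez(f"/tmp/{n}.npz",p=p,d=d);cv2.imwrite(f"pics/{n}0.png",p[:,:,::-1])
    c=imaging.get_calibration(n);print(n,c)
E
```

```text
{'clock': np.float64(0.0), 'joint_positions': array([ 1.071,  0.481,  1.597,  0.   ,  1.065, -0.047]), 'qd': array([-0.001,  0.001, -0.   ,  0.   ,  0.001,  0.   ]), 'tau': array([-4.0000e-03, -9.5065e+01, -4.3018e+01, -1.0000e-03,  1.2000e-02,
       -0.0000e+00]), 'tool_pos': array([0.284, 0.584, 0.222]), 'tool_rot': array([-7.050e-01, -3.061e+00,  2.000e-03]), 'force': array([-0.325,  0.129,  0.132]), 'torque': array([ 0.026, -0.016, -0.062]), 'grip_force': np.float64(0.0), 'gripper_width': np.float64(0.086)}
top {'intrinsics': array([[470.30355559,   0.        , 327.10951652],
       [  0.        , 470.30355559, 241.62712323],
       [  0.        ,   0.        ,   1.        ]]), 'R': array([[-0.01342917, -0.99990901,  0.00127847],
       [-0.99168746,  0.0131551 , -0.12799576],
       [ 0.1279673 , -0.00298672, -0.99177389]]), 't': array([-0.01757158,  0.56040268,  1.10635615])}
scene {'intrinsics': array([[466.31714006,   0.        , 328.2398902 ],
       [  0.        , 466.31714006, 238.7336975 ],
       [  0.        ,   0.        ,   1.        ]]), 'R': array([[-0.7343275 ,  0.67876675, -0.00623152],
       [ 0.39611205,  0.42104479, -0.81597581],
       [-0.5512335 , -0.60166186, -0.57805246]]), 't': array([ 0.44202335, -0.13170997,  1.35392065])}
```

View pics/top0.png

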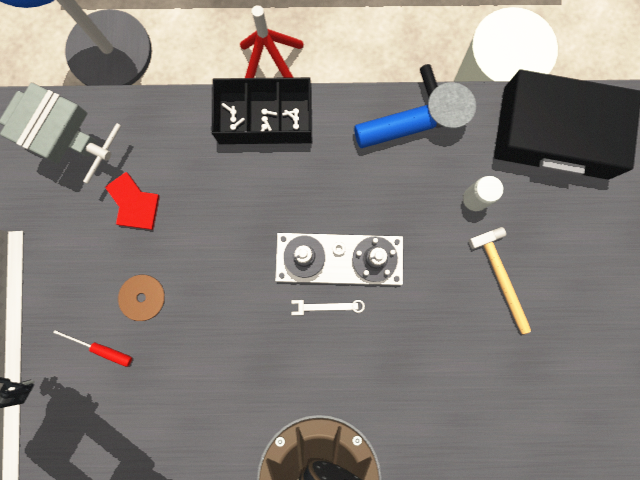

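View pics/scene0.png

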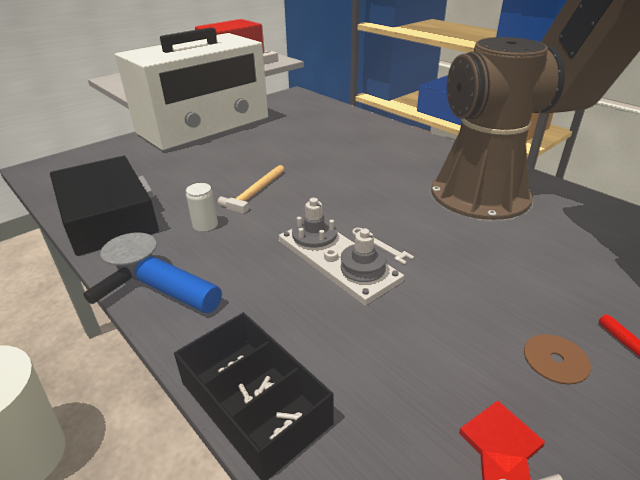

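The five-stud hub is on the right axle, at about (377,258) in the top view and (314,230) in the scene view. The pulley is on the left axle, at (303,256) in the top view. Next I'll take measurements and look at crops.

```bash
cat > h.py <<'E'
import numpy as np
from cell import imaging
def ray(n,uv,z):
    c=imaging.get_calibration(n);R,t,K=c["R"],c["t"],c["intrinsics"]
    d=R.T@np.linalg.inv(K)@np.array([*uv,1.]);o=-R.T@t
    return o+d*(z-o[2])/d[2]
def proj(n,X):
    c=imaging.get_calibration(n);p=c["intrinsics"]@(c["R"]@np.array(X)+c["t"]);return p[:2]/p[2]
def pts(n,d):
    c=imaging.get_calibration(n);v,u=np.mgrid[:480,:640]
    q=np.stack([u,v,np.ones_like(u)],-1)@np.linalg.inv(c["intrinsics"]).T*d[...,None]
    return (q-c["t"])@c["R"]
E
python3 - <<'E'
from h import *
import cv2
T=np.load("/tmp/top.npz");S=np.load("/tmp/scene.npz")
P=pts("top",T["d"])
sel=np.zeros((480,640),bool);sel[225:295,265:415]=1
m=((T["p"].min(-1)>150)&sel&(abs(P[...,2]-.02)<.006)).astype(np.uint8)
cs,_=cv2.findContours(m,0,2);c=np.vstack([x for x in cs if len(x)>8])
box=cv2.boxPoints(cv2.minAreaRect(c));W=np.array([ray("top",b,.02) for b in box]);print("plate",W.round(4),W.mean(0).round(4))
for i in range(2):print(np.linalg.norm(W[i+1]-W[i]))
e=W[1]-W[0] if np.linalg.norm(W[1]-W[0])>.2 else W[2]-W[1]
e=e/np.linalg.norm(e);e*=np.sign(e[1]);print("yaw",np.arctan2(-e[0],e[1]),"R",W.mean(0)-e*.085,"L",W.mean(0)+e*.085)
for n,D in(("top",T),("scene",S)):
  Q=pts(n,D["d"])
  for k,y in(("R",-1),("L",1)):
    A=W.mean(0)+y*e*.085
    near=np.hypot(*(Q[...,:2]-A[:2]).transpose(2,0,1))<.04
    for lo,hi in((.108,.121),(.122,.14)):
      q=Q[near&(Q[...,2]>lo)&(Q[...,2]<hi)]
      if len(q):print(n,k,lo,len(q),np.median(q,0).round(4),q.min(0).round(4),q.max(0).round(4))
ims=[]
for n,D in(("top",T),("scene",S)):
  row=[]
  for y in(1,-1):
    u,v=proj(n,W.mean(0)+y*e*.085+[0,0,.095]).round().astype(int);print(n,y,u,v)
    row.append(cv2.resize(D["p"][v-15:v+15,u-20:u+20,::-1],(400,300),interpolation=cv2.INTER_CUBIC))
  ims.append(np.hstack(row))
cv2.imwrite("pics/crop.png",np.vstack(ims))
E
```

```text
plate [[ 0.4673  0.1015  0.02  ]
 [ 0.587   0.0983  0.02  ]
 [ 0.5742 -0.2134  0.02  ]
 [ 0.4547 -0.206   0.02  ]] [ 0.5208 -0.0549  0.02  ]
0.11973071761343386
0.31193242506311863
yaw -0.04130461100158592 R [ 0.51729959 -0.13983091  0.02      ] L [0.52431938 0.03002409 0.02      ]
top R 0.108 160 [ 0.5154 -0.1384  0.1157] [ 0.4982 -0.1594  0.1092] [ 0.5364 -0.1211  0.1209]
top R 0.122 67 [ 0.5166 -0.1397  0.1287] [ 0.5077 -0.149   0.1241] [ 0.5258 -0.1306  0.1341]
top L 0.108 162 [0.5226 0.0298 0.1159] [0.5045 0.0118 0.1086] [0.5437 0.0481 0.1204]
top L 0.122 65 [0.5233 0.0292 0.1285] [0.5146 0.0203 0.1229] [0.5326 0.0407 0.1338]
scene R 0.108 124 [ 0.5235 -0.1337  0.1154] [ 0.4995 -0.1587  0.1082] [ 0.5375 -0.1221  0.1209]
scene R 0.122 44 [ 0.5188 -0.1375  0.1279] [ 0.5092 -0.1492  0.122 ] [ 0.5269 -0.1309  0.1303]
scene L 0.108 159 [0.5319 0.0359 0.1154] [0.5047 0.0094 0.1082] [0.5436 0.0487 0.1208]
scene L 0.122 64 [0.5257 0.0303 0.1279] [0.5111 0.0195 0.1225] [0.5339 0.0382 0.1307]
top 1 303 253
top -1 378 255
scene 1 365 236
scene -1 314 205
```

View pics/crop.png

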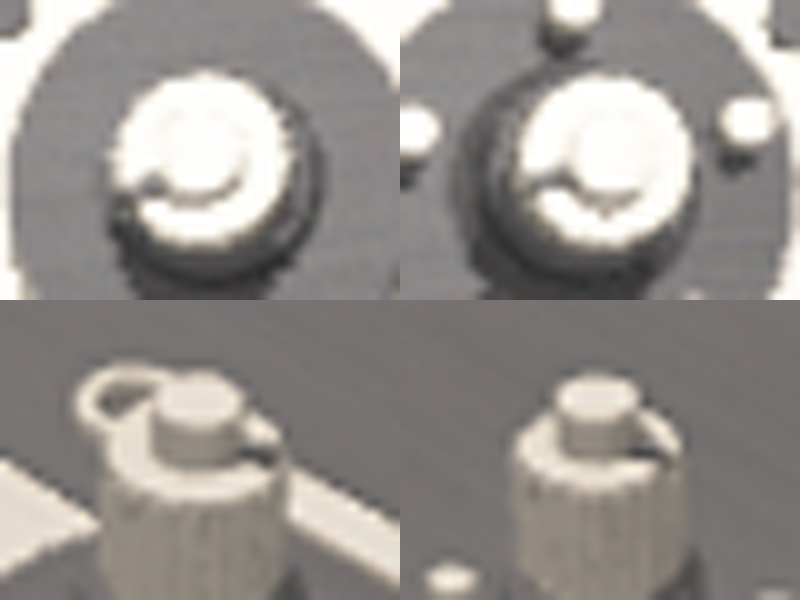

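The crops show ribs on both nuts, pointing left and slightly down in the top view. The right axle is at about (0.517, -0.139), with the nut top at about 0.1157 and the axle top at about 0.128. Both heights match what was given. I'll move above it and pre-rotate so joint 6 has room for a long clockwise turn.

>>> move_arm:
  targets:
    - {"hand": 1, "translation": [-340, -206, 0], "rotation": [0, 0, -40]}
    - {"hand": 1, "translation": [-340, -206, 0], "rotation": [0, 0, -40]}
    - {"hand": 1, "translation": [-340, -206, 0], "rotation": [0, 0, -40]}
    - {"hand": 1, "translation": [-340, -206, 0], "rotation": [0, 0, -40]}
    - {"hand": 1, "translation": [-340, -206, 0], "rotation": [0, 0, -40]}
    - {"hand": 1, "translation": [-340, -206, 0], "rotation": [0, 0, -40]}
    - {"hand": 1, "translation": [-340, -206, 0], "rotation": [0, 0, -40]}
    - {"hand": 1, "translation": [-340, -206, 0], "rotation": [0, 0, -40]}
    - {"hand": 1, "translation": [-340, -206, 0], "rotation": [0, 0, -40]}
    - {"hand": 1, "translation": [-526, -548, 0], "rotation": [0, 0, -78]}
    - {"hand": 1, "translation": [-526, -548, 0], "rotation": [0, 0, -78]}
    - {"hand": 1, "translation": [-526, -548, 0], "rotation": [0, 0, -78]}
    - {"hand": 1, "translation": [-526, -548, 0], "rotation": [0, 0, -78]}
    - {"hand": 1, "translation": [-526, -548, 0], "rotation": [0, 0, -78]}
    - {"hand": 1, "translation": [-526, -548, 0], "rotation": [0, 0, -78]}
    - {"hand": 1, "translation": [-526, -548, 0], "rotation": [0, 0, -78]}
    - {"hand": 1, "translation": [-526, -548, 0], "rotation": [0, 0, -78]}
    - {"hand": 1, "translation": [-526, -548, 0], "rotation": [0, 0, -78]}
    - {"hand": 1, "translation": [-526, -548, 0], "rotation": [0, 0, -78]}
    - {"hand": 1, "translation": [-526, -548, 0], "rotation": [0, 0, -78]}

```text
clock: 1.77
tool_pos: [0.5172, -0.1405, 0.2224]
tool_rot: [1.378, -2.823, -0.0]
force: [1.5, -0.2, 0.4]
gripper_width: 0.0852
grip_force: 0.0
```

```bash
cat > st.py <<'E'
from h import *
from cell import status
from scipy.spatial.transform import Rotation as Ro
import sys
s=status.sense();R=Ro.from_rotvec(s["tool_rot"]).as_matrix()
print({k:np.round(s[k],3) for k in("clock","joint_positions","tool_pos","force","torque","gripper_width","grip_force")})
print("yaw deg",np.degrees(np.arctan2(R[1,0],R[0,0])),"z",R[:,2].round(4))
t=np.array([.517,-.139,.112]);print("shift mm",(R.T@(t-s["tool_pos"])*1000).round(1))
E
python3 st.py
```

```text
{'clock': np.float64(1.767), 'joint_positions': array([-0.322,  0.322,  1.858,  0.   ,  0.963, -2.801]), 'tool_pos': array([ 0.517, -0.141,  0.222]), 'force': array([ 1.471, -0.173,  0.409]), 'torque': array([-0.001, -0.017, -0.046]), 'gripper_width': np.float64(0.085), 'grip_force': np.float64(0.0)}
yaw deg -127.94832253195058 z [-2.e-04  1.e-04 -1.e+00]
shift mm [ -1.1   1.  110.4]
```

>>> move_arm:
  targets:
    - {"hand": 1, "translation": [0, 0, 40], "rotation": [0, 0, 0]}
    - {"hand": 1, "translation": [0, 0, 80], "rotation": [0, 0, 0]}
    - {"hand": 1, "translation": [0, 0, 100], "rotation": [0, 0, 0]}
    - {"hand": 1, "translation": [0, 0, 110], "rotation": [0, 0, 0]}
    - {"hand": 1, "translation": [0, 0, 110], "rotation": [0, 0, 0]}
    - {"hand": 0, "translation": [0, 0, 110], "rotation": [0, 0, 0]}
    - {"hand": 0, "translation": [0, 0, 110], "rotation": [0, 0, 0]}
    - {"hand": 0, "translation": [0, 0, 110], "rotation": [0, 0, 0]}
    - {"hand": 0, "translation": [0, 0, 110], "rotation": [0, 0, 0]}
    - {"hand": 0, "translation": [0, 0, 110], "rotation": [0, 0, 0]}
    - {"hand": 0, "translation": [0, 0, 110], "rotation": [0, 0, 0]}
    - {"hand": 0, "translation": [0, 0, 110], "rotation": [0, 0, 0]}
    - {"hand": 0, "translation": [0, 0, 110], "rotation": [0, 0, 0]}
    - {"hand": 0, "translation": [0, 0, 110], "rotation": [0, 0, 0]}
  squeeze: 40

```text
clock: 2.93
tool_pos: [0.5176, -0.1384, 0.1125]
tool_rot: [-1.379, 2.823, -0.0]
force: [-0.1, -0.5, 0.8]
gripper_width: -0.0002
grip_force: 0.0
```

```bash
python3 st.py
```

```text
{'clock': np.float64(2.933), 'joint_positions': array([-0.318,  0.466,  1.962,  0.   ,  0.713, -2.797]), 'tool_pos': array([ 0.518, -0.138,  0.113]), 'force': array([-0.118, -0.549,  0.829]), 'torque': array([-0.017,  0.024,  0.02 ]), 'gripper_width': np.float64(-0.0), 'grip_force': np.float64(0.0)}
yaw deg -127.94621669101802 z [ 0.  0. -1.]
shift mm [0.8 0.1 0.5]
```

The jaws shut completely, so they missed the nut. I'll look.

Run:
```python
from h import *
import cv2
ims=[]
for n in("top","scene"):
    p,d=imaging.grab_frame(n)
    u,v=proj(n,[.517,-.139,.10]).round().astype(int)
    ims.append(cv2.resize(p[v-60:v+60,u-40:u+40,::-1],(400,600),interpolation=cv2.INTER_CUBIC))
cv2.imwrite("pics/c2.png",np.hstack(ims))
```

```text
(no output)
```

View pics/c2.png

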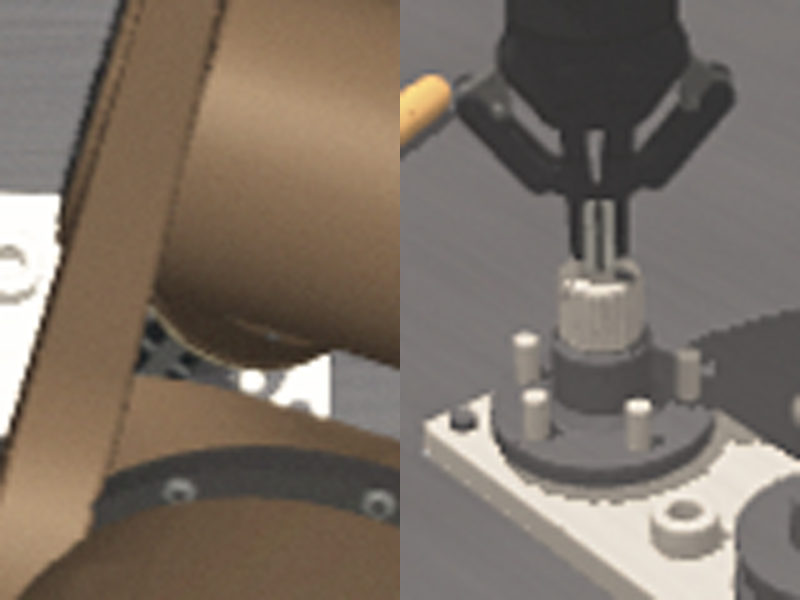

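The scene view shows the closed fingertips overlapping the nut top and hiding the axle end. I'll measure where the fingers are from depth.

```bash
python3 - <<'E'
from h import *
import cv2
p,d=imaging.grab_frame("scene");Q=pts("scene",d)
u,v=proj("scene",[.517,-.139,.10]).round().astype(int);print(u,v)
for r in range(v-22,v+12,2):
    print(r,[tuple((Q[r,c]*1000).round().astype(int).tolist()) for c in range(u-6,u+8,3)])
cv2.imwrite("pics/c3.png",cv2.resize(p[v-40:v+20,u-40:u+40,::-1],(800,600),interpolation=cv2.INTER_CUBIC))
E
python3 st.py
```

```text
314 210
188 [(536, -137, 167), (531, -132, 168), (517, -138, 160), (521, -123, 167), (513, -121, 165)]
190 [(532, -142, 159), (530, -133, 162), (523, -131, 160), (515, -130, 157), (326, -334, 1)]
192 [(533, -140, 155), (528, -136, 154), (523, -132, 154), (516, -129, 153), (334, -325, 1)]
194 [(534, -140, 150), (529, -135, 150), (523, -132, 149), (514, -132, 145), (338, -321, -3)]
196 [(531, -143, 142), (531, -133, 146), (523, -132, 144), (515, -131, 141), (349, -309, 0)]
198 [(532, -143, 137), (531, -134, 141), (524, -131, 139), (515, -131, 135), (357, -300, 0)]
200 [(533, -142, 133), (531, -134, 135), (525, -130, 134), (516, -130, 131), (365, -291, 1)]
202 [(521, -156, 117), (529, -136, 129), (527, -128, 131), (513, -134, 123), (500, -137, 116)]
204 [(527, -149, 117), (526, -140, 120), (520, -137, 119), (514, -133, 118), (510, -127, 119)]
206 [(532, -144, 115), (527, -138, 116), (524, -132, 118), (519, -127, 117), (512, -124, 116)]
208 [(533, -143, 111), (533, -132, 116), (529, -126, 117), (522, -124, 115), (513, -123, 112)]
210 [(534, -142, 107), (530, -135, 108), (528, -127, 111),
[... 172 characters left out ...]
530, -126, 101), (520, -126, 97), (512, -125, 94)]
216 [(538, -138, 94), (532, -134, 93), (530, -126, 95), (521, -126, 92), (511, -126, 87)]
218 [(537, -140, 86), (533, -133, 88), (528, -128, 88), (521, -125, 87), (512, -125, 82)]
220 [(535, -142, 79), (532, -134, 82), (526, -131, 80), (520, -126, 80), (516, -121, 81)]
{'clock': np.float64(3.083), 'joint_positions': array([-0.318,  0.467,  1.962,  0.   ,  0.713, -2.797]), 'tool_pos': array([ 0.518, -0.138,  0.112]), 'force': array([ 0.382, -0.332,  0.222]), 'torque': array([ 0.01 , -0.01 , -0.041]), 'gripper_width': np.float64(-0.0), 'grip_force': np.float64(0.0)}
yaw deg -127.94561266026344 z [-1.e-04  0.e+00 -1.e+00]
shift mm [0.8 0.1 0.5]
```

View pics/c3.png

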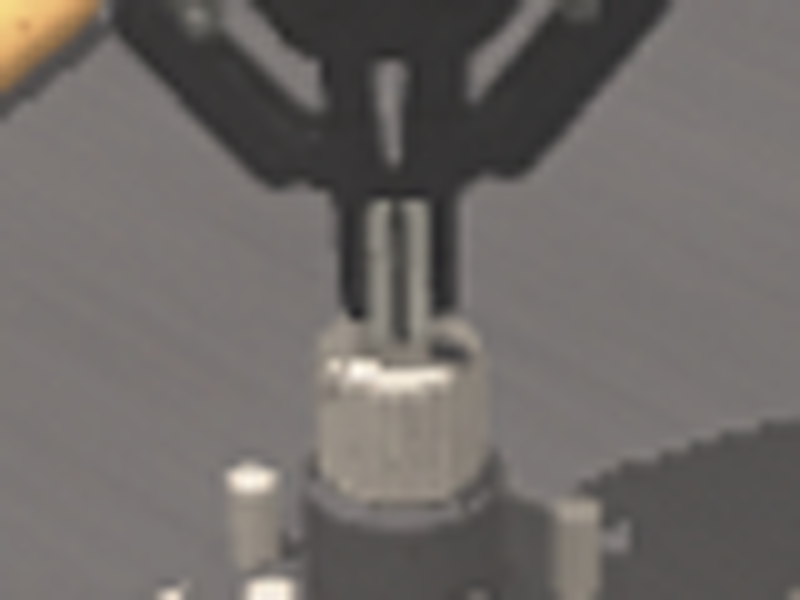

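The depth shows the closed tips at about z 0.128, just above the axle end. That is about 40 mm higher than the reported TCP implies, and the full closure agrees with it. Horizontally the jaws are centred. I'll open, go down 36 mm and close again.

>>> move_arm:
  targets:
    - {"hand": 1, "translation": [0, 0, 0], "rotation": [0, 0, 0]}
    - {"hand": 1, "translation": [0, 0, 0], "rotation": [0, 0, 0]}
    - {"hand": 1, "translation": [0, 0, 0], "rotation": [0, 0, 0]}
    - {"hand": 1, "translation": [0, 0, 0], "rotation": [0, 0, 0]}
    - {"hand": 1, "translation": [0, 0, 0], "rotation": [0, 0, 0]}
    - {"hand": 1, "translation": [0, 0, 0], "rotation": [0, 0, 0]}
    - {"hand": 1, "translation": [0, 0, 0], "rotation": [0, 0, 0]}
    - {"hand": 1, "translation": [0, 0, 0], "rotation": [0, 0, 0]}
    - {"hand": 1, "translation": [0, 0, 9], "rotation": [0, 0, 0]}
    - {"hand": 1, "translation": [0, 0, 18], "rotation": [0, 0, 0]}
    - {"hand": 1, "translation": [0, 0, 18], "rotation": [0, 0, 0]}

```text
clock: 4.0
tool_pos: [0.5165, -0.138, 0.0925]
tool_rot: [1.378, -2.821, -0.003]
force: [-1.3, 0.4, -1.1]
gripper_width: 0.0852
grip_force: 0.0
```

```bash
python3 st.py
python3 - <<'E'
from h import *
import cv2
p,d=imaging.grab_frame("scene")
u,v=proj("scene",[.517,-.139,.12]).round().astype(int);print(u,v)
cv2.imwrite("pics/c4.png",cv2.resize(p[v-45:v+30,u-50:u+50,::-1],(800,600),interpolation=cv2.INTER_CUBIC))
E
```

```text
{'clock': np.float64(4.0), 'joint_positions': array([-0.318,  0.497,  1.976, -0.   ,  0.671, -2.797]), 'tool_pos': array([ 0.517, -0.138,  0.093]), 'force': array([-1.252,  0.361, -1.093]), 'torque': array([-0.035,  0.004,  0.033]), 'gripper_width': np.float64(0.085), 'grip_force': np.float64(0.0)}
yaw deg -127.9427217098262 z [-2.3e-03  7.0e-04 -1.0e+00]
shift mm [  0.5  -0.9 -19.5]
314 203
```

View pics/c4.png

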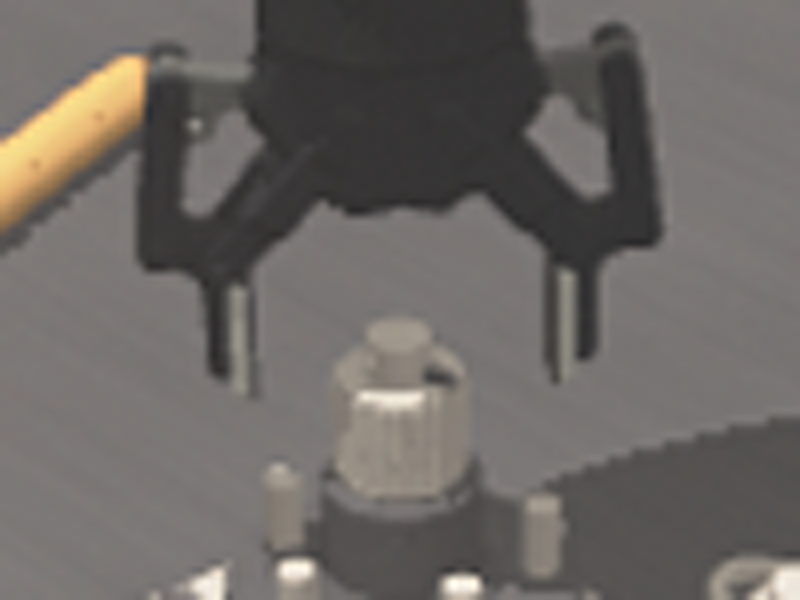

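The open jaws are centred on the nut (axis at x≈400 in the crop) with the tips about level with its top, and nothing has been disturbed. I'll go down another 20 mm and grip.

>>> move_arm:
  targets:
    - {"hand": 1, "translation": [0, 0, 7], "rotation": [0, 0, 0]}
    - {"hand": 1, "translation": [0, 0, 14], "rotation": [0, 0, 0]}
    - {"hand": 1, "translation": [0, 0, 20], "rotation": [0, 0, 0]}
    - {"hand": 1, "translation": [0, 0, 20], "rotation": [0, 0, 0]}
    - {"hand": 0, "translation": [0, 0, 20], "rotation": [0, 0, 0]}
    - {"hand": 0, "translation": [0, 0, 20], "rotation": [0, 0, 0]}
    - {"hand": 0, "translation": [0, 0, 20], "rotation": [0, 0, 0]}
    - {"hand": 0, "translation": [0, 0, 20], "rotation": [0, 0, 0]}
    - {"hand": 0, "translation": [0, 0, 20], "rotation": [0, 0, 0]}
    - {"hand": 0, "translation": [0, 0, 20], "rotation": [0, 0, 0]}
    - {"hand": 0, "translation": [0, 0, 20], "rotation": [0, 0, 0]}
    - {"hand": 0, "translation": [0, 0, 20], "rotation": [0, 0, 0]}
  squeeze: 40

```text
clock: 5.05
tool_pos: [0.5178, -0.1385, 0.0749]
tool_rot: [-1.378, 2.823, -0.001]
force: [-1.7, 0.2, 6.1]
gripper_width: 0.0366
grip_force: 39.5
```

```bash
python3 st.py
python3 - <<'E'
from h import *
import cv2
p,d=imaging.grab_frame("scene");Q=pts("scene",d)
u,v=proj("scene",[.517,-.139,.12]).round().astype(int)
cv2.imwrite("pics/c5.png",cv2.resize(p[v-45:v+30,u-50:u+50,::-1],(800,600),interpolation=cv2.INTER_CUBIC))
E
```

```text
{'clock': np.float64(5.05), 'joint_positions': array([-0.318,  0.525,  1.987, -0.   ,  0.629, -2.797]), 'tool_pos': array([ 0.518, -0.138,  0.075]), 'force': array([-1.735,  0.229,  6.129]), 'torque': array([ 0.02 ,  0.231, -0.063]), 'gripper_width': np.float64(0.037), 'grip_force': np.float64(39.521)}
yaw deg -127.94158758104899 z [ 6.e-04 -2.e-04 -1.e+00]
shift mm [  0.9   0.3 -37.1]
```

View pics/c5.png

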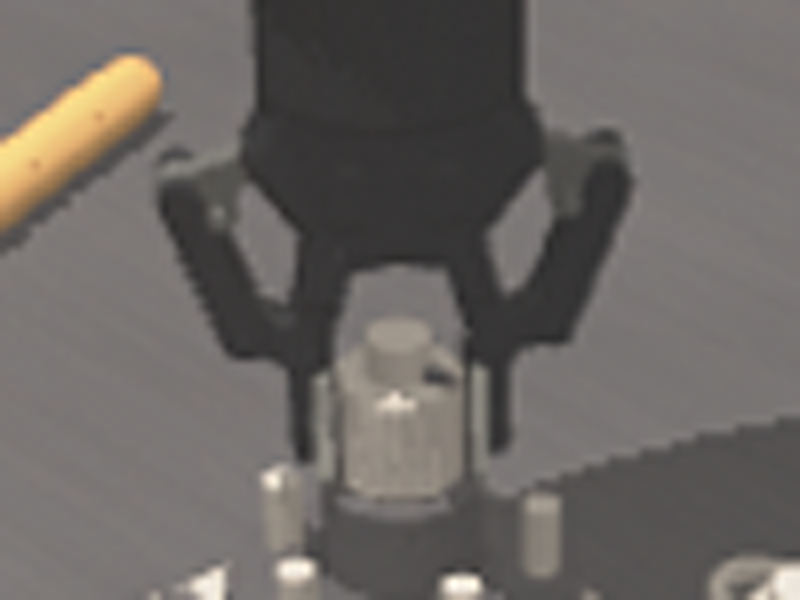

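The nut is gripped at 36.6 mm opening and 39.5 N, with the rib visible to the right of the axle at crop (440,375). I'll turn 80° clockwise, which is less than the shortest possible distance to the stop.

>>> move_arm:
  targets:
    - {"hand": 0, "translation": [0, 0, 0], "rotation": [0, 0, 5]}
    - {"hand": 0, "translation": [0, 0, 0.1], "rotation": [0, 0, 11]}
    - {"hand": 0, "translation": [0, 0, 0.1], "rotation": [0, 0, 17]}
    - {"hand": 0, "translation": [0, 0, 0.2], "rotation": [0, 0, 23]}
    - {"hand": 0, "translation": [0, 0, 0.2], "rotation": [0, 0, 29]}
    - {"hand": 0, "translation": [0, 0, 0.3], "rotation": [0, 0, 35]}
    - {"hand": 0, "translation": [0, 0, 0.3], "rotation": [0, 0, 41]}
    - {"hand": 0, "translation": [0, 0, 0.4], "rotation": [0, 0, 47]}
    - {"hand": 0, "translation": [0, 0, 0.4], "rotation": [0, 0, 53]}
    - {"hand": 0, "translation": [0, 0, 0.5], "rotation": [0, 0, 59]}
    - {"hand": 0, "translation": [0, 0, 0.5], "rotation": [0, 0, 65]}
    - {"hand": 0, "translation": [0, 0, 0.6], "rotation": [0, 0, 71]}
    - {"hand": 0, "translation": [0, 0, 0.6], "rotation": [0, 0, 77]}
    - {"hand": 0, "translation": [0, 0, 0.7], "rotation": [0, 0, 80]}
    - {"hand": 0, "translation": [0, 0, 0.7], "rotation": [0, 0, 80]}
  squeeze: 50

```text
clock: 6.35
tool_pos: [0.5188, -0.1417, 0.0744]
tool_rot: [0.762, 3.044, -0.005]
force: [-3.7, -36.1, 0.1]
gripper_width: 0.0368
grip_force: 50.6
```

```bash
python3 st.py
python3 - <<'E'
from h import *
import cv2
p,d=imaging.grab_frame("scene")
u,v=proj("scene",[.517,-.139,.12]).round().astype(int)
cv2.imwrite("pics/c6.png",cv2.resize(p[v-45:v+30,u-50:u+50,::-1],(800,600),interpolation=cv2.INTER_CUBIC))
E
```

```text
{'clock': np.float64(6.35), 'joint_positions': array([-0.321,  0.527,  1.986, -0.005,  0.626, -1.397]), 'tool_pos': array([ 0.519, -0.142,  0.074]), 'force': array([ -3.733, -36.087,   0.146]), 'torque': array([-5.957,  0.819,  0.022]), 'gripper_width': np.float64(0.037), 'grip_force': np.float64(50.632)}
yaw deg 151.8868189753336 z [ 0.0027 -0.004  -1.    ]
shift mm [  2.7   1.5 -37.6]
```

View pics/c6.png

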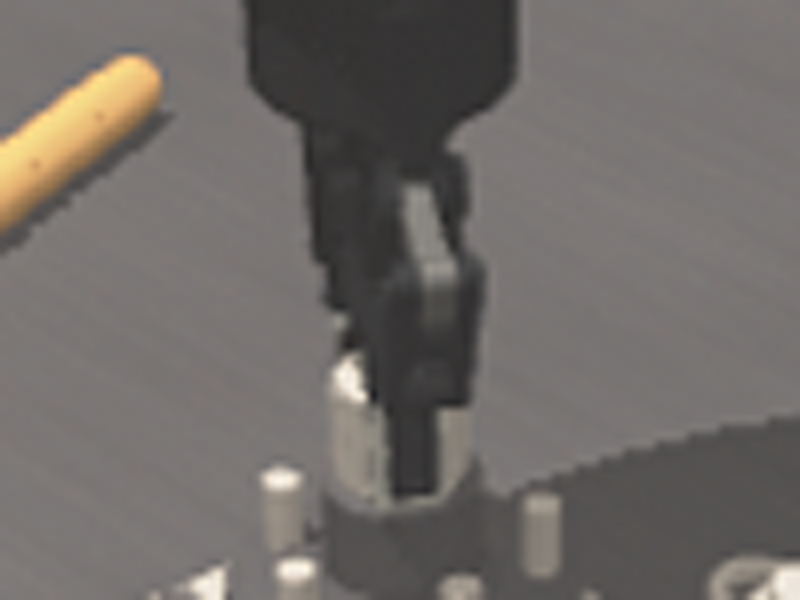

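The nut turned 80° with the grip, but the grip is about 3 mm off the axis, which gives 36 N of side load. From the TCP shift the axis is at about (0.5162, -0.1405). I'll open and regrip on centre.

>>> move_arm:
  targets:
    - {"hand": 0.6, "translation": [0, 0, 0], "rotation": [0, 0, 0]}
    - {"hand": 0.6, "translation": [0, 0, 0], "rotation": [0, 0, 0]}
    - {"hand": 0.6, "translation": [0, 0, 0], "rotation": [0, 0, 0]}
    - {"hand": 0.6, "translation": [0, 0, 0], "rotation": [0, 0, 0]}
    - {"hand": 0.6, "translation": [0, 0, 0], "rotation": [0, 0, 0]}

```text
clock: 6.82
tool_pos: [0.5176, -0.1382, 0.0738]
tool_rot: [-0.758, -3.049, -0.0]
force: [0.2, -0.1, -0.7]
gripper_width: 0.0514
grip_force: 0.0
```

```bash
sed -i 's/\[.517,-.139,.112\]/[.5162,-.1405,.074]/' st.py; python3 st.py
```

```text
{'clock': np.float64(6.817), 'joint_positions': array([-0.317,  0.527,  1.988,  0.   ,  0.627, -1.401]), 'tool_pos': array([ 0.518, -0.138,  0.074]), 'force': array([ 0.167, -0.085, -0.7  ]), 'torque': array([ 0.014,  0.034, -0.011]), 'gripper_width': np.float64(0.051), 'grip_force': np.float64(0.0)}
yaw deg 152.07480867017907 z [-1.e-04  1.e-04 -1.e+00]
shift mm [ 0.1 -2.7 -0.2]
```

>>> move_arm:
  targets:
    - {"hand": 0.6, "translation": [0, -2.7, 0], "rotation": [0, 0, 0]}
    - {"hand": 0.6, "translation": [0, -2.7, 0], "rotation": [0, 0, 0]}
    - {"hand": 0, "translation": [0, -2.7, 0], "rotation": [0, 0, 0]}
    - {"hand": 0, "translation": [0, -2.7, 0], "rotation": [0, 0, 0]}
    - {"hand": 0, "translation": [0, -2.7, 0], "rotation": [0, 0, 0]}
    - {"hand": 0, "translation": [0, -2.7, 0], "rotation": [0, 0, 0]}
    - {"hand": 0, "translation": [0, -2.7, 0], "rotation": [0, 0, 0]}
  squeeze: 40

```text
clock: 7.4
tool_pos: [0.5162, -0.1409, 0.074]
tool_rot: [-0.758, -3.049, 0.0]
force: [-2.8, -2.3, 4.9]
gripper_width: 0.0371
grip_force: 39.4
```

```bash
python3 st.py
```

```text
{'clock': np.float64(7.4), 'joint_positions': array([-0.323,  0.526,  1.989, -0.   ,  0.627, -1.406]), 'tool_pos': array([ 0.516, -0.141,  0.074]), 'force': array([-2.829, -2.268,  4.888]), 'torque': array([-0.453,  0.441,  0.016]), 'gripper_width': np.float64(0.037), 'grip_force': np.float64(39.426)}
yaw deg 152.06087451210246 z [-1.e-04 -2.e-04 -1.e+00]
shift mm [ 0.2  0.4 -0. ]
```

>>> move_arm:
  targets:
    - {"hand": 0, "translation": [0, 0, 0.1], "rotation": [0, 0, 6]}
    - {"hand": 0, "translation": [0, 0, 0.1], "rotation": [0, 0, 12]}
    - {"hand": 0, "translation": [0, 0, 0.2], "rotation": [0, 0, 18]}
    - {"hand": 0, "translation": [0, 0, 0.2], "rotation": [0, 0, 20]}
    - {"hand": 0, "translation": [0, 0, 0.2], "rotation": [0, 0, 20]}

```text
clock: 7.82
tool_pos: [0.5162, -0.141, 0.0738]
tool_rot: [-1.28, -2.869, 0.001]
force: [-3.9, -3.6, 6.1]
gripper_width: 0.037
grip_force: 39.4
```

```bash
python3 st.py
```

```text
{'clock': np.float64(7.817), 'joint_positions': array([-3.230e-01,  5.260e-01,  1.989e+00, -1.000e-03,  6.270e-01,
       -1.054e+00]), 'tool_pos': array([ 0.516, -0.141,  0.074]), 'force': array([-3.853, -3.553,  6.056]), 'torque': array([-0.647,  0.593, -0.078]), 'gripper_width': np.float64(0.037), 'grip_force': np.float64(39.436)}
yaw deg 131.8919987864147 z [-2.e-04 -3.e-04 -1.e+00]
shift mm [ 0.3  0.4 -0.2]
```

>>> move_arm:
  targets:
    - {"hand": 0, "translation": [0, 0, 0.1], "rotation": [0, 0, 6]}
    - {"hand": 0, "translation": [0, 0, 0.1], "rotation": [0, 0, 12]}
    - {"hand": 0, "translation": [0, 0, 0.2], "rotation": [0, 0, 18]}
    - {"hand": 0, "translation": [0, 0, 0.2], "rotation": [0, 0, 20]}
    - {"hand": 0, "translation": [0, 0, 0.2], "rotation": [0, 0, 20]}

```text
clock: 8.23
tool_pos: [0.5162, -0.1412, 0.0736]
tool_rot: [1.758, 2.604, -0.001]
force: [-3.5, -6.1, 5.0]
gripper_width: 0.0371
grip_force: 39.8
```

```bash
python3 st.py
```

```text
{'clock': np.float64(8.233), 'joint_positions': array([-3.230e-01,  5.270e-01,  1.989e+00, -1.000e-03,  6.260e-01,
       -7.050e-01]), 'tool_pos': array([ 0.516, -0.141,  0.074]), 'force': array([-3.452, -6.054,  5.001]), 'torque': array([-1.031,  0.631,  0.625]), 'gripper_width': np.float64(0.037), 'grip_force': np.float64(39.765)}
yaw deg 111.95549915031019 z [-2.e-04 -8.e-04 -1.e+00]
shift mm [ 0.7  0.3 -0.4]
```

The torque jumped to 0.63 N·m, far above the 0.08 needed to turn the nut, so it looks like the stop. I'll press 12° more with a firmer grip to confirm.

>>> move_arm:
  targets:
    - {"hand": 0, "translation": [0, 0, 0], "rotation": [0, 0, 0]}
    - {"hand": 0, "translation": [0, 0, 0], "rotation": [0, 0, 4]}
    - {"hand": 0, "translation": [0, 0, 0], "rotation": [0, 0, 8]}
    - {"hand": 0, "translation": [0, 0, 0], "rotation": [0, 0, 12]}
    - {"hand": 0, "translation": [0, 0, 0], "rotation": [0, 0, 12]}
    - {"hand": 0, "translation": [0, 0, 0], "rotation": [0, 0, 12]}
    - {"hand": 0, "translation": [0, 0, 0], "rotation": [0, 0, 12]}
  squeeze: 50

```text
clock: 8.82
tool_pos: [0.5161, -0.1411, 0.0735]
tool_rot: [2.017, 2.409, -0.001]
force: [-2.5, -4.0, 3.8]
gripper_width: 0.0371
grip_force: 49.9
```

```bash
python3 st.py
```

```text
{'clock': np.float64(8.817), 'joint_positions': array([-3.230e-01,  5.270e-01,  1.989e+00, -1.000e-03,  6.260e-01,
       -4.990e-01]), 'tool_pos': array([ 0.516, -0.141,  0.073]), 'force': array([-2.5  , -3.982,  3.841]), 'torque': array([-0.821,  0.582,  0.721]), 'gripper_width': np.float64(0.037), 'grip_force': np.float64(49.857)}
yaw deg 100.12386460853017 z [-4.e-04 -6.e-04 -1.e+00]
shift mm [ 0.6  0.2 -0.5]
```

The torque is steady at 0.72 N·m and the tool slips on the nut, so it is bottomed. Now I'll back off 90°.

>>> move_arm:
  targets:
    - {"hand": 0, "translation": [0, 0, 0], "rotation": [0, 0, -5]}
    - {"hand": 0, "translation": [0, 0, -0.1], "rotation": [0, 0, -10]}
    - {"hand": 0, "translation": [0, 0, -0.1], "rotation": [0, 0, -16]}
    - {"hand": 0, "translation": [0, 0, -0.2], "rotation": [0, 0, -22]}
    - {"hand": 0, "translation": [0, 0, -0.2], "rotation": [0, 0, -28]}
    - {"hand": 0, "translation": [0, 0, -0.3], "rotation": [0, 0, -34]}
    - {"hand": 0, "translation": [0, 0, -0.3], "rotation": [0, 0, -40]}
    - {"hand": 0, "translation": [0, 0, -0.4], "rotation": [0, 0, -46]}
    - {"hand": 0, "translation": [0, 0, -0.4], "rotation": [0, 0, -52]}
    - {"hand": 0, "translation": [0, 0, -0.5], "rotation": [0, 0, -58]}
    - {"hand": 0, "translation": [0, 0, -0.5], "rotation": [0, 0, -64]}
    - {"hand": 0, "translation": [0, 0, -0.6], "rotation": [0, 0, -70]}
    - {"hand": 0, "translation": [0, 0, -0.6], "rotation": [0, 0, -76]}
    - {"hand": 0, "translation": [0, 0, -0.7], "rotation": [0, 0, -82]}
    - {"hand": 0, "translation": [0, 0, -0.7], "rotation": [0, 0, -87]}
    - {"hand": 0, "translation": [0, 0, -0.7], "rotation": [0, 0, -91]}
    - {"hand": 0, "translation": [0, 0, -0.7], "rotation": [0, 0, -91]}
    - {"hand": 0, "translation": [0, 0, -0.7], "rotation": [0, 0, -91]}

```text
clock: 10.32
tool_pos: [0.5163, -0.1408, 0.0742]
tool_rot: [0.299, -3.127, 0.0]
force: [-2.7, -0.9, 5.3]
gripper_width: 0.037
grip_force: 50.0
```

```bash
python3 st.py
python3 - <<'E'
from h import *
import cv2
p,d=imaging.grab_frame("scene")
u,v=proj("scene",[.517,-.139,.12]).round().astype(int)
a=cv2.resize(p[v-25:v+25,u-20:u+20,::-1],(400,500),interpolation=cv2.INTER_CUBIC)
p,d=imaging.grab_frame("top")
u,v=proj("top",[.517,-.139,.12]).round().astype(int)
b=cv2.resize(p[v-25:v+25,u-20:u+20,::-1],(400,500),interpolation=cv2.INTER_CUBIC)
cv2.imwrite("pics/c7.png",np.hstack([a,b]))
E
```

```text
{'clock': np.float64(10.317), 'joint_positions': array([-0.323,  0.526,  1.989, -0.   ,  0.627, -2.084]), 'tool_pos': array([ 0.516, -0.141,  0.074]), 'force': array([-2.667, -0.86 ,  5.317]), 'torque': array([-0.154,  0.369,  0.091]), 'gripper_width': np.float64(0.037), 'grip_force': np.float64(49.981)}
yaw deg -169.06545653217137 z [-1.e-04 -1.e-04 -1.e+00]
shift mm [0.  0.3 0.2]
```

View pics/c7.png

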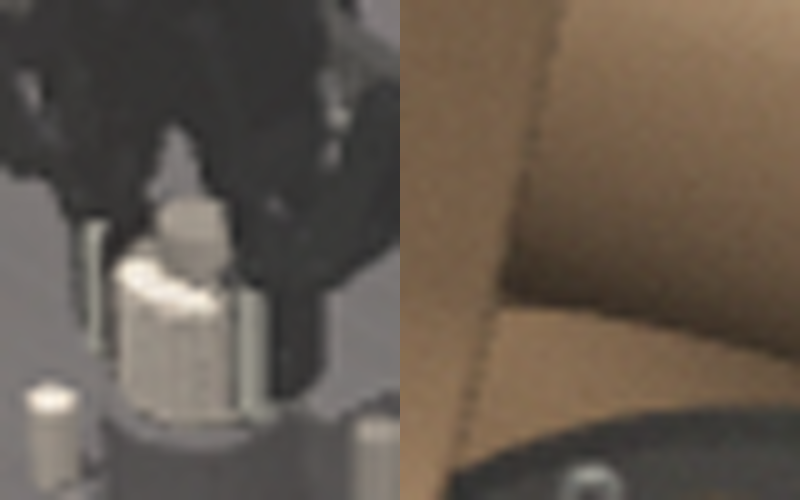

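The jaws hold the nut, turned back 90.8°, with a residual torque of about 0.09 N·m. One last check is the real pad-tip height by depth, since the reported TCP height is inconsistent with what I see.

Run:
```python
from h import *
p,d=imaging.grab_frame("scene");Q=pts("scene",d)
u,v=proj("scene",[.517,-.139,.12]).round().astype(int)
for c in (u-11,u+4,u+5,u+8,u+10):
    print(c,[(r,tuple((Q[r,c]*1000).round().astype(int).tolist())) for r in range(v-4,v+20,2)])
```

```text
303 [(199, (531, -162, 126)), (201, (530, -164, 119)), (203, (531, -163, 115)), (205, (532, -161, 111)), (207, (530, -164, 103)), (209, (532, -163, 99)), (211, (531, -165, 92)), (213, (531, -164, 87)), (215, (451, -265, 0)), (217, (459, -255, 2)), (219, (466, -246, 2)), (221, (511, -191, 42))]
318 [(199, (526, -115, 144)), (201, (522, -120, 135)), (203, (523, -118, 131)), (205, (524, -118, 126)), (207, (523, -119, 120)), (209, (524, -118, 116)), (211, (522, -121, 108)), (213, (524, -118, 105)), (215, (523, -120, 98)), (217, (523, -120, 93)), (219, (523, -120, 87)), (221, (523, -120, 82))]
319 [(199, (521, -117, 141)), (201, (524, -114, 138)), (203, (524, -114, 133)), (205, (524, -114, 128)), (207, (523, -116, 121)), (209, (524, -115, 117)), (211, (520, -119, 108)), (213, (524, -115, 106)), (215, (523, -116, 100)), (217, (523, -116, 95)), (219, (523, -116, 89)), (221, (520, -120, 80))]
322 [(199, (507, -123, 133)), (201, (517, -112, 137)), (203, (519, -109, 134)), (205, (520, -108, 129)), (207, (519, -110, 122)), (209, (516, -113, 115)), (211, (517, -112, 110)), (213, (518, -111, 106)), (215, (519, -110, 101)), (217, (518, -112, 94)), (219, (510, -121, 81)), (221, (512, -118, 77))]
324 [(199, (508, -115, 137)), (201, (517, -105, 139)), (203, (519, -102, 136)), (205, (522, -99, 134)), (207, (512, -111, 119)), (209, (512, -111, 114)), (211, (511, -112, 108)), (213, (512, -111, 103)), (215, (512, -111, 98)), (217, (506, -118, 86)), (219, (497, -127, 72)), (221, (501, -124, 69))]
```

The tips are at z ≈ 0.084, so the grasp point is at about 0.103, within a few mm of the nut's grip point at about 0.102. I'll hand in.

```bash
python3 -c "
from cell import finish_job
print(finish_job())"
```

```text
the job is handed in; nothing more can be done
None
```

I threaded the hub's nut (right axle) down to its stop, backed it off about 91°, and handed in with it gripped at 50 N; the pulley's nut was not touched. The stop and the angle come from torque and tool readings, because the arm hid the nut's rib.

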